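# Lid the canisters and hold the clip-on lid down

### The arm

A 6-joint arm with a two-finger parallel gripper is mounted at the origin on the work surface. World frame = base frame: x ahead of the robot, y to its left, z up, the work surface at z = 0. Lengths are in m, angles in rad, forces in N, time in s.
With the tool pointing down it reaches from about 0.4 to 0.825 m from the base axis. Payload 7 kg.
Tool frame: the origin (TCP) lies between the finger pads; the fingertips stand 11 mm ahead of it and the grasp point (between the pads) lies 8 mm behind it (arm.tips_ahead is the distance from the TCP to the fingertips, in m); z points along the fingers, x is the direction in which the jaws open and shut, and the axes are right-handed (so a half turn about z gives the same grasp; the last joint's range is limited). The gripper opens to 88 mm and grips with 3 to 60 N. Pads are 19 mm wide; open, the fingers measure 130 mm over their backs; the gripper's body (78 mm by 193 mm) begins 47 mm behind the grasp point.
Start: joints at [1.417, 0.359, 0.012, 0, -1.224, -0.288], TCP at [0.289, 0.61, 0.212] pointing down, gripper open.
Joint ranges: [-3.07, 3.07], [-1.43, 2.12], [-1.02, 1.25], [-3.03, 1.67], [-3.05, -0], [-3.03, 3.03]. Speed limits (rad/s): [2.39, 2.39, 3.01, 3.14, 3.14, 3.14].

### API

Orientations are given as [roll, pitch, yaw] about the fixed x, y, z axes, in that order (R = Rz(yaw) Ry(pitch) Rx(roll)).
In Python, from station import arm, optics, finder gives the robot as it stands. The module is installed in compiled form; this text tells all that it offers.
- The arm moves only by the tool apply_moves, never from a script. Its argument "increments" is one flat list of numbers, 6 for each row, row after row: the shift along the world's x, y, z in m, then the turn, a rotation vector about the world's x, y, z in rad. In form: [tx, ty, tz, rx, ry, rz, tx, ty, tz, rx, ry, rz, ...]. A call has 1 to 20 rows; each row shifts and turns the pose as measured when the row begins; what a row does not reach is not made up. A row lasts 1/12 s, in which the tool goes at most 41.7 mm and 7.16 degrees, less where a joint would pass 70% of its speed; a pose out of reach is approached as far as the arm can. A call with a gripper value outside its range is refused whole. "hand" is the closure, from 0 (fully open) to 1 (shut), set as the call begins (left out, the last holds). The fingers move at their own pace and stop on an object; "force" is the grip in N (left out, the last holds). Time passes only in rows, so rows that do not move let the fingers close. It gives the time, the measured TCP pose, the force and the opening at its end, in the units of the state.
- arm.get_state(): the state, without advancing time (a new reading comes with each control period).
- optics.grab_frame(name): name is "scene" or "top" or "wrist"; returns the picture (384x512x3 uint8, red, green, blue); there is no depth.
- optics.camera_model(name): a dict with "fx", "fy", "cx", "cy" (pixels), "world_to_cam" (4x4, takes a point from world to camera coordinates); the wrist camera has in their place "T_tool_cam" (4x4, takes a point from camera to tool coordinates, whose origin is the TCP and whose axes are the tool frame's). Camera axes: x right, y up, looking along -z (the intrinsics and any distortion apply to the point x, -y, -z); pixel columns grow to the right and rows downward; lengths in m; the calibration is good to about 2 mm. A picture is of the moment at which its call begins: read the wrist's pose just before it. camera_model takes no time and is no camera call.
- arm.job_done(): hands the job in, once; it reports no verdict.
Trained networks look in the newest picture that a camera, given by its name, has taken for a name from the list of things; names that differ only in an ending like _2 or _b are one class to them, and where a whole thing is asked for, a point or a joint stands for the part that bears it (a point fixed in the world has none). Each returns a list of dicts, best first, with "conf" (0 to 1); they miss things now and then, are a little off and sometimes report something else, mostly with a low value. They report only what shows in the picture. A call takes as long as a camera call. They do not tell look-alikes from the thing itself.
- finder.find_in(camera, name): "box" ([left, top, right, bottom] in pixels, round what is visible of it).
- finder.landmark_of(camera, name): "point" ([column, row] in pixels: a listed point, or the origin of a listed thing).
The state is a dict: "t": time; "q": joint angles; "qd": joint speeds; "joint_efforts": joint torques, N m; "eef_pos": TCP position; "ee_rot": TCP orientation; "force": force on the tool from outside, world axes, zero at the start; "moment": the same for the moment, N m; "width": finger opening in m.
Only numpy, scipy, OpenCV 4.12 (cv2) and the standard library are available. Lean on these libraries where they do the work, as an engineer would, in place of code of your own. Each camera call takes 0.05 s, during which the arm holds its last target. There are 200 camera calls.

### The job

Two green plastic canisters stand open on the kitchen counter and their two lids lie apart from them: put each lid on the canister it fits. The small plain lid is just set down fully home and left; the big clip-on lid goes on with its two ears over the canister's two clips, and because its new seal is springy you then press it straight down with a steady push of about 14 newtons so that I can snap the clips shut. Keep that push up for at least three seconds and finish still holding it down, without letting up at the end; never press harder than 30 newtons, and leave both canisters upright and the other kitchen things where they are.

Things in the scene. Friction and masses are not known exactly. Their poses are not given: they have to be found in the camera images.
- big_canister: Big round green plastic canister, open and empty, loose, about 0.6 kg. Origin: centre of its underside, z up. 130 mm outside, rim 115 mm up, mouth 120 mm wide; the rubber seal on the rim tops out 124 mm up. Two open steel wire clips hang on its outside at its own +y and -y sides, reaching 90 mm from the axis, all lower than 97 mm.
- clip_lid_grip (a point): Big clip-on lid, green plastic, lying right side up, 0.1 to 0.17 kg. Point on its axis, 30 mm above its underside, half-way up its bar grip, z up. The bar is 16 mm thick along the lid's x (pinch it so), 64 mm long along its y, 15 to 46 mm above the underside. Two ears, 28 mm wide, reach 76 mm from the axis at its +y and -y; they belong over the clips: lid y along canister y, either way round.
- seal (a joint): How far the springy seal ring on the big canister's rim is squeezed down, in m: 0 free, at most 0.008 (rigid from there on). Stiffness 2800 N/m, that is 2.8 N for each mm: 14 N squeezes it 5 mm.
- small_canister: Small round green plastic canister, open and empty, loose, about 0.3 kg. Origin: centre of its underside, z up. 90 mm outside (94 mm at a bead near the rim), rim 80 mm up, mouth 82 mm wide. No clips and no seal.
- small_lid_knob (a point): Small plain lid, green plastic, lying right side up, about 0.06 kg. Point on its axis, 27 mm above its underside, half-way up its round knob, z up. The knob is 22 mm in diameter, 13 to 43 mm above the underside.
- clip_lid: The same big lid; this point is the centre of its underside. Disc 132 mm across, 9 to 15 mm above the underside; below it a tapered plug (102 mm wide at the bottom, 112 at the top, 9 deep) enters the mouth. Resting on the free seal, its underside is 115 mm above the canister's underside.
- small_lid: The same small lid; this point is the centre of its underside. Disc 94 mm across, 8 to 13 mm above the underside; below it a tapered plug (68 mm wide at the bottom, 75 at the top, 8 deep) enters the mouth. Fully home, its underside is 72 mm above the canister's underside.
- spatula: Bystander: flat aluminium spatula lying across between the robot and the canisters; origin underneath, handle along its x.
- saucer: Bystander: white ceramic saucer, 132 mm across, 20 mm high, beyond the canisters; origin at the centre of its underside.
- mug: Bystander: white ceramic mug, 80 mm across, 85 mm high, beyond the canisters; origin at the centre of its underside.
- salt_shaker: Bystander: clear glass salt shaker with a steel cap, 42 mm across, 62 mm high, on the left beyond the gap between a canister and a lid; origin at the centre of its underside.
- spice_jar: Bystander: amber glass spice jar with a steel cap, 44 mm across, 75 mm high, beyond the canisters, in the middle; origin at the centre of its underside.
Things that resemble listed ones, but are neither listed nor needed, are in the scene too. Leave any orange or purple look-alike of the clip_lid alone.

How it is judged:
On the way:
1. the big clip-on lid, square on its canister with its ears over the clips, is pressed on the seal with 8 to 20 N without a break for 3 s (horizontal distance between clip_lid_grip and big_canister below 0.007 m and angle between clip_lid_grip's own z axis and vertical below 0.06 rad and z of clip_lid_grip in the frame of big_canister between 0.134 and 0.144 m and angle between the x axis of clip_lid_grip and the x axis of big_canister, either way round below 0.2 rad and contact force between clip_lid and big_canister between 8 and 20 N and contact force between any of the fingers, the arm and clip_lid above 3 N), for 3 s.
At the end, for the whole second after the job is handed in: The robot still presses the big lid on the seal with 8 to 20 N: level within 3 degrees, centred within 7 mm, ears within 11 degrees of the clips. The small lid is home within 3 mm on its canister, level, at rest, let go. Both canisters stand upright (all of step 1 and horizontal distance between small_lid_knob and small_canister below 0.007 m and angle between small_lid_knob's own z axis and vertical below 0.06 rad and z of small_lid_knob in the frame of small_canister between 0.096 and 0.102 m and linear speed of each of small_lid, clip_lid below 0.02 m/s and contact force between the fingers and small_lid below 0.1 N and angle between each of big_canister, small_canister's own z axis and vertical below 0.05 rad and height (world z) of big_canister between -0.006 and 0.006 m and height (world z) of small_canister between -0.006 and 0.006 m); the arm keeps its last pose, push and grip.
It fails at once if the seal is pressed with more than 30 N (contact force between clip_lid and big_canister above 30 N).
It fails at once if a bystander is moved by more than 30 mm (distance of any of spatula, saucer, mug, spice_jar, salt_shaker from where it was at the start of the episode above 0.03 m).
It also fails if it takes over 70 s, if anything falls off the work surface, if the arm or the gripper's body presses on something with over 40 N, if the wrist force passes 120 N, or if a joint passes its speed limit or range.

## Working session

There is one attempt and no reset: what is moved stays moved. The work goes in short steps, Python scripts to look and compute and a tool call to move; the robot and the scene stay as the last step left them, time stands still between calls to the robot, and variables do not carry over. Pictures are saved under pics/ and viewed, about 8 in all and at most 12, crops included, and the job is handed in when it is done.

Besides the shell and the picture viewer there is one more tool, called after "Emit:" in YAML: its name, and indented under it one key for each argument. apply_moves: Moves the arm, as the interface text tells. Its arguments: {"type":"object","properties":{"increments":{"type":"array"},"hand":{"type":"number"},"force":{"type":"number"}},"required":["increments"]}

```bash
mkdir -p pics; ls; cat > h.py <<'E'
import numpy as np, cv2
from station import arm, optics, finder
from scipy.spatial.transform import Rotation as R
def cam(name, st=None):
    m=optics.camera_model(name)
    if name=='wrist':
        T=np.eye(4); st=st or arm.get_state(); T[:3,:3]=R.from_euler('xyz',st['ee_rot']).as_matrix(); T[:3,3]=st['eef_pos']
        C=T@np.array(m['T_tool_cam'])
    else: C=np.linalg.inv(np.array(m['world_to_cam']))
    return m,C
def at(name,uv,z,st=None):
    m,C=cam(name,st); d=C[:3,:3]@np.array([(uv[0]-m['cx'])/m['fx'],-(uv[1]-m['cy'])/m['fy'],-1])
    o=C[:3,3]; return (o+d*(z-o[2])/d[2]).round(4)
def proj(name,p,st=None):
    m,C=cam(name,st); q=np.linalg.inv(C)@np.append(p,1)
    return np.array([m['cx']+m['fx']*q[0]/-q[2], m['cy']-m['fy']*q[1]/-q[2]])
def shot(name,f): 
    im=optics.grab_frame(name); cv2.imwrite('pics/'+f,im[:,:,::-1]); return im
E
python3 - <<'E'
from h import *
print(arm.get_state()); print(optics.camera_model('top')); print(optics.camera_model('wrist'))
a=shot('scene','s0.png'); b=shot('top','t0.png')
Z=dict(big_canister=0,clip_lid_grip=.03,small_canister=0,small_lid_knob=.027,clip_lid=0,small_lid=0,spatula=0,salt_shaker=0,spice_jar=0,mug=0,saucer=0)
for n,z in Z.items():
    for c in ('top','scene'):
        for d in finder.landmark_of(c,n)[:3]: print(n,c,np.round(d['point'],1),round(d['conf'],2),at(c,d['point'],z))
E
```

```text
pics
{'t': 0.0, 'q': array([ 1.41710821e+00,  3.59389193e-01,  1.10679730e-02, -3.45354652e-04,
       -1.22415449e+00, -2.88104576e-01]), 'qd': array([ 3.36910579e-05, -1.87720444e-03,  9.21958495e-04, -7.74444303e-04,
        3.58341487e-04,  1.91287864e-04]), 'joint_efforts': array([ 1.12585494e-03, -5.82714951e+01,  2.93047857e+01,  6.99664369e+00,
        6.93904716e-03, -1.66024356e-04]), 'eef_pos': array([0.28840663, 0.60969751, 0.21092608]), 'ee_rot': array([-3.14142671e+00, -1.70241997e-03, -2.01270676e+00]), 'force': array([-0.47028701, -0.2394692 ,  0.68334392]), 'moment': array([-0.01797523, -0.03002231, -0.02265968]), 'width': 0.08779914729859377}
{'fx': 397.11903055054887, 'fy': 397.11903055054887, 'cx': 256.6138485999993, 'cy': 189.54970432995668, 'world_to_cam': array([[-0.02597787, -0.99921198, -0.03000936,  0.14907131],
       [ 0.99803693, -0.02763522,  0.05620126, -0.55599144],
       [-0.05698629, -0.02849046,  0.99796836, -1.43784693],
       [ 0.        ,  0.        ,  0.        ,  1.        ]])}
{'fx': 272.7330680516374, 'fy': 272.7330680516374, 'cx': 250.7769
[... 2108 characters left out ...]
3654  0.    ]
salt_shaker top [359.5 134.7] 0.27 [ 0.754  -0.2525  0.    ]
salt_shaker scene [290.6 232.9] 0.5 [0.6544 0.2279 0.    ]
spice_jar top [294.3 146.4] 0.44 [ 0.7178 -0.0099  0.    ]
spice_jar top [319.8 200.3] 0.29 [ 0.5147 -0.0974  0.    ]
spice_jar scene [209.4 249.7] 0.81 [ 0.7088 -0.0206  0.    ]
spice_jar scene [185.2 210. ] 0.46 [ 0.5318 -0.0947  0.    ]
mug top [215.3 142.5] 0.97 [0.7416 0.2849 0.    ]
mug top [396.1 184.2] 0.39 [ 0.5663 -0.3785  0.    ]
mug scene [309.5 252.7] 0.55 [0.7387 0.2717 0.    ]
saucer top [361.4 136.7] 0.62 [ 0.7463 -0.2592  0.    ]
saucer scene [124.1 262.9] 0.81 [ 0.7448 -0.2635  0.    ]
saucer scene [182.5 211.3] 0.25 [ 0.5375 -0.1031  0.    ]
```

```bash
python3 -c "
import cv2;i=cv2.imread('pics/t0.png');c=i[110:270,100:430];cv2.imwrite('pics/t0c.png',cv2.resize(c,(792,384),interpolation=2))"
```

```text
(no output)
```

View pics/t0c.png

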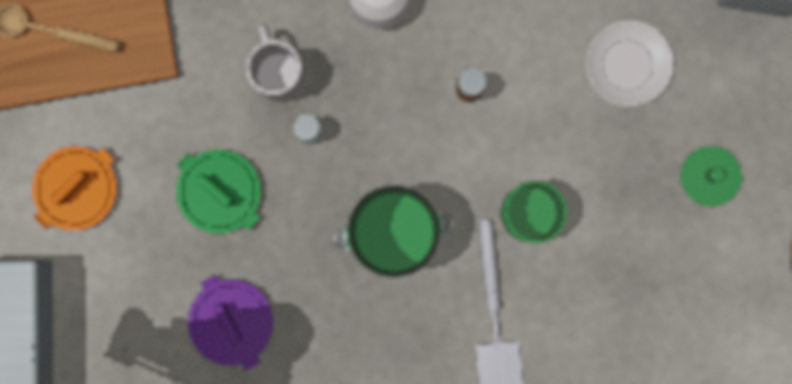

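The top view crop shows the green clip lid at about px (191,189), between its orange (131,188) and purple (196,244) look-alikes. The big canister is at (264,206) with clips left and right, the small canister is at (322,198), and the small lid is at (398,184). I'll do the small lid first, with a wrist look on the way.

Emit:
apply_moves:
  increments: [0.019, -0.03, 0.0075, 0, 0, -0.083, 0.019, -0.03, 0.0075, 0, 0, -0.083, 0.019, -0.03, 0.0075, 0, 0, -0.083, 0.019, -0.03, 0.0075, 0, 0, -0.083, 0.019, -0.03, 0.0075, 0, 0, -0.083, 0.019, -0.03, 0.0075, 0, 0, -0.083, 0.019, -0.03, 0.0075, 0, 0, -0.083, 0.019, -0.03, 0.0075, 0, 0, -0.083, 0.019, -0.03, 0.0075, 0, 0, -0.083, 0.019, -0.03, 0.0075, 0, 0, -0.083, 0.019, -0.03, 0.0075, 0, 0, -0.083, 0.019, -0.03, 0.0075, 0, 0, -0.083, 0, 0, 0, 0, 0, 0, 0, 0, 0, 0, 0, 0]
  hand: 0

```text
t: 2.37
eef_pos: [0.5224, 0.232, 0.3057]
ee_rot: [3.14, 0.002, -3.055]
force: [0.1, 0.9, -1.2]
width: 0.0879
```

```bash
cat > ell.py <<'E'
from h import *
def green(im,lo=(45,90,30),hi=(85,255,255)):
    return cv2.inRange(cv2.cvtColor(im,cv2.COLOR_RGB2HSV),np.array(lo),np.array(hi))
E
python3 - <<'E'
from ell import *
st=arm.get_state(); im=shot('wrist','w1.png'); print(st['eef_pos'],st['ee_rot'],st['q'],st['force'])
for n,z in dict(big_canister=0,clip_lid_grip=.03,small_canister=0).items():
    for d in finder.landmark_of('wrist',n)[:2]: print(n,np.round(d['point'],1),round(d['conf'],2),at('wrist',d['point'],z,st))
E
```

```text
[0.52235604 0.23202144 0.30567218] [ 3.14030789e+00  1.64433122e-03 -3.05492870e+00] [ 7.60229677e-01  1.40202697e-01 -6.85771853e-02  2.20107636e-05
 -1.35992983e+00 -6.73569253e-01] [ 0.07890557  0.91465741 -1.23859069]
big_canister [271.4  77. ] 0.72 [0.5005 0.105  0.    ]
clip_lid_grip [331.9 230.9] 0.96 [0.3649 0.3549 0.03  ]
clip_lid_grip [215.7 233.7] 0.94 [0.5744 0.379  0.03  ]
```

View pics/w1.png

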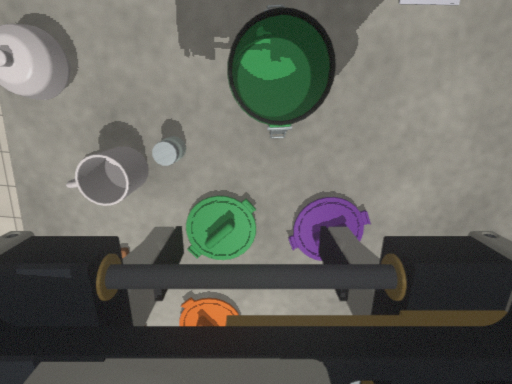

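The picture shows the green clip lid at (222,228), purple at (330,228), orange at (210,315) and the big canister rim at (281,67) with clips at (280,131) and (275,8). The network agrees on the lid. Next I look over the small canister.

Emit:
apply_moves:
  increments: [0, -0.032, 0, 0, 0, 0, 0, -0.032, 0, 0, 0, 0, 0, -0.032, 0, 0, 0, 0, 0, -0.032, 0, 0, 0, 0, 0, -0.032, 0, 0, 0, 0, 0, -0.032, 0, 0, 0, 0, 0, -0.032, 0, 0, 0, 0, 0, 0, 0, 0, 0, 0, 0, 0, 0, 0, 0, 0]

```text
t: 3.32
eef_pos: [0.5163, 0.0129, 0.3009]
ee_rot: [-3.141, -0.005, -3.025]
force: [0.3, -0.1, 0.6]
width: 0.0877
```

```bash
cat >> ell.py <<'E'
from scipy.optimize import least_squares
def circle(im,st,xy,r,z,zc=None):
    "centre of the green outline that is a circle of radius r at height z, near xy (all points of the blob's hull)"
    g=green(im); u=proj('wrist',[*xy,z],st)
    n,l,s,c=cv2.connectedComponentsWithStats(g)
    k=min((i for i in range(1,n) if s[i,4]>400),key=lambda i:np.hypot(*(c[i]-u)))
    ct=max(cv2.findContours((l==k).astype('uint8'),0,cv2.CHAIN_APPROX_NONE)[0],key=cv2.contourArea)
    h=cv2.convexHull(ct)[:,0].astype(float)
    P=np.array([at('wrist',p,z,st)[:2] for p in h])
    f=least_squares(lambda v:np.hypot(*(P-v[:2]).T)-v[2],[*xy,r],loss='soft_l1',f_scale=.001)
    return f.x,np.sqrt(np.mean(f.fun**2)),c[k],s[k]
E
python3 - <<'E'
from ell import *
st=arm.get_state(); im=shot('wrist','w2.png'); print(st['eef_pos'],st['ee_rot'])
for n,z in dict(small_canister=0,small_lid_knob=.027,big_canister=0).items():
    for d in finder.landmark_of('wrist',n)[:2]: print(n,np.round(d['point'],1),round(d['conf'],2),at('wrist',d['point'],z,st))
print(circle(im,st,(.515,-.097),.045,.08))
E
```

```text
[0.51626462 0.01285491 0.30090387] [-3.14072517 -0.00480211 -3.0245945 ]
small_canister [258.6  84.7] 0.73 [ 0.5157 -0.1013 -0.    ]
small_canister [133.9 123.3] 0.4 [ 0.7172 -0.0164  0.    ]
small_lid_knob [257.8  85.1] 0.38 [ 0.5175 -0.0988  0.027 ]
small_lid_knob [199.8 328.9] 0.23 [0.5775 0.3778 0.027 ]
big_canister [253.2 203.6] 0.96 [0.4999 0.1037 0.    ]
(array([ 0.52077956, -0.10053166,  0.04506438]), np.float64(0.00016634445155113691), array([256.66570605,  79.37673566]), array([ 224,   44,   67,   72, 3817], dtype=int32))
```

View pics/w2.png

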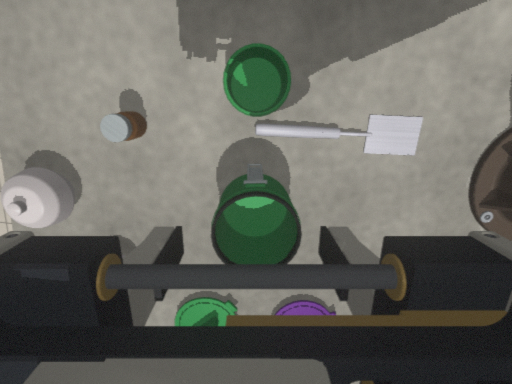

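The small canister rim is at (257,80), the big canister rim at (256,230), and the spatula at (255–420,130). The circle fit gives radius 45 mm, as expected. On to the small lid.

Emit:
apply_moves:
  increments: [0.006, -0.034, -0.011, 0, 0, 0, 0.006, -0.034, -0.011, 0, 0, 0, 0.006, -0.034, -0.011, 0, 0, 0, 0.006, -0.034, -0.011, 0, 0, 0, 0.006, -0.034, -0.011, 0, 0, 0, 0.006, -0.034, -0.011, 0, 0, 0, 0.006, -0.034, -0.011, 0, 0, 0, 0.006, -0.034, -0.011, 0, 0, 0, 0.006, -0.034, -0.011, 0, 0, 0, 0, 0, 0, 0, 0, 0, 0, 0, 0, 0, 0, 0]

```text
t: 4.43
eef_pos: [0.5781, -0.2905, 0.1951]
ee_rot: [3.139, -0.003, -2.995]
force: [1.2, 0.2, -0.0]
width: 0.0876
```

```bash
python3 - <<'E'
from ell import *
st=arm.get_state(); im=shot('wrist','w3.png'); print(st['eef_pos'],st['ee_rot'])
for d in finder.landmark_of('wrist','small_lid_knob')[:2]: print(np.round(d['point'],1),round(d['conf'],2),at('wrist',d['point'],.027,st))
print(circle(im,st,(.57,-.376),.047,.013))
E
```

```text
[ 0.57809884 -0.29046454  0.19508452] [ 3.13920087e+00 -2.88248021e-03 -2.99511038e+00]
[265.6  99. ] 0.81 [ 0.5733 -0.3805  0.027 ]
(array([ 0.56971497, -0.37747131,  0.04592536]), np.float64(0.000169662323640583), array([267.43347171, 100.54948656]), array([ 231,   62,   74,   78, 4577], dtype=int32))
```

Emit:
apply_moves:
  increments: [-0.002, -0.022, -0.021, 0, 0, 0, -0.002, -0.022, -0.021, 0, 0, 0, -0.002, -0.022, -0.021, 0, 0, 0, -0.002, -0.022, -0.021, 0, 0, 0, 0, 0, 0, 0, 0, 0, 0, 0, 0, 0, 0, 0]

```text
t: 5.03
eef_pos: [0.5762, -0.3708, 0.1148]
ee_rot: [-3.14, 0.008, -2.979]
force: [0.8, -0.5, 0.4]
width: 0.0875
```

```bash
python3 - <<'E'
from ell import *
st=arm.get_state(); im=shot('wrist','w4.png'); print(st['eef_pos'],st['ee_rot'])
for d in finder.landmark_of('wrist','small_lid_knob')[:2]: print(np.round(d['point'],1),round(d['conf'],2),at('wrist',d['point'],.027,st))
print(circle(im,st,(.57,-.376),.047,.013))
E
```

```text
[ 0.5762171  -0.37082041  0.11479625] [-3.13984094  0.00756627 -2.97865133]
[258.  185.8] 0.69 [ 0.5707 -0.3772  0.027 ]
(array([ 0.56962247, -0.37760469,  0.0460794 ]), np.float64(0.00016055764889366057), array([258.88926573, 179.74512464]), array([ 215,  138,   89,   85, 5897], dtype=int32))
```

View pics/w4.png

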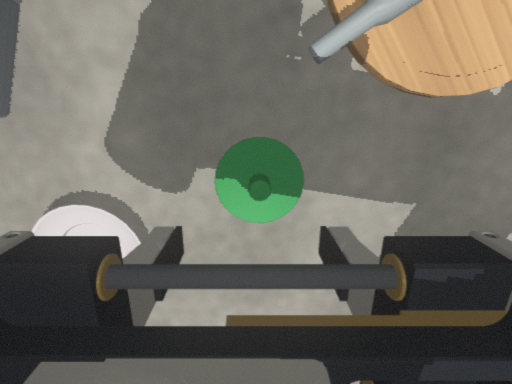

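The lid is centred at (259,180), knob at (260,187), between the fingers. The knob network and the circle fit agree within 1 mm. Descending.

Emit:
apply_moves:
  increments: [-0.0012, -0.0013, -0.02, 0, 0, 0, -0.0012, -0.0013, -0.02, 0, 0, 0, -0.0012, -0.0013, -0.02, 0, 0, 0, -0.0012, -0.0013, -0.015, 0, 0, 0, -0.0012, -0.0013, -0.01, 0, 0, 0, 0, 0, 0, 0, 0, 0]

```text
t: 5.63
eef_pos: [0.5787, -0.3709, 0.0388]
ee_rot: [-3.131, 0.023, -2.967]
force: [-0.4, 0.6, -0.6]
width: 0.0875
```

Emit:
apply_moves:
  increments: [-0.009, -0.0065, 0, 0.006, 0.024, 0, 0, 0, 0, 0, 0, 0]

```text
t: 5.8
eef_pos: [0.5712, -0.3761, 0.041]
ee_rot: [-3.14, 0.002, -2.965]
force: [-0.3, 0.1, 1.6]
width: 0.0877
```

```bash
cat >> h.py <<'E'
def fix(yaw=None,target=None):
    st=arm.get_state(); Rm=R.from_euler('xyz',st['ee_rot'])
    D=R.from_euler('xyz',[np.pi,0,st['ee_rot'][2] if yaw is None else yaw])
    print('pos',st['eef_pos'].round(4),'rot',st['ee_rot'].round(4),'w',round(st['width'],4),'F',st['force'].round(2),'t',st['t'])
    print('level turn',(D*Rm.inv()).as_rotvec().round(4), 'shift',None if target is None else (np.array(target)-st['eef_pos']).round(4))
E
python3 -c "
from h import *
fix(target=[.570,-.3774,.028]); print(arm.get_state()['eef_pos'],arm.get_state()['qd'])"
```

```text
pos [ 0.5712 -0.3761  0.041 ] rot [-3.1402e+00  1.8000e-03 -2.9645e+00] w 0.0877 F [-0.28  0.08  1.56] t 5.8
level turn [0.0011 0.002  0.    ] shift [-0.0012 -0.0013 -0.013 ]
[ 0.57117559 -0.37605851  0.04102697] [ 0.04128293 -0.03178792 -0.00694532 -0.0027918   0.0467601  -0.02470216]
```

Single rows correct well, so I'll finish the descent and close.

Emit:
apply_moves:
  increments: [-0.001, -0.001, -0.013, 0, 0, 0, 0, 0, 0, 0, 0, 0]

```text
t: 5.97
eef_pos: [0.5727, -0.3768, 0.0304]
ee_rot: [-3.137, 0.007, -2.964]
force: [-0.2, 1.0, -1.4]
width: 0.0882
```

Emit:
apply_moves:
  increments: [0, 0, 0, 0, 0, 0, 0, 0, 0, 0, 0, 0, 0, 0, 0, 0, 0, 0, 0, 0, 0, 0, 0, 0, 0, 0, 0, 0, 0, 0, 0, 0, 0, 0, 0, 0]
  hand: 1
  force: 10

```text
t: 6.47
eef_pos: [0.575, -0.3764, 0.0333]
ee_rot: [-3.135, 0.011, -2.962]
force: [-0.2, 0.3, 0.3]
width: 0.0531
```

Emit:
apply_moves:
  increments: [-0.005, -0.001, -0.006, 0, 0.01, 0, -0.0005, 0, -0.0005, 0, 0, 0, -0.0005, 0, -0.0005, 0, 0, 0, -0.0005, 0, -0.0005, 0, 0, 0, -0.0005, 0, -0.0005, 0, 0, 0, -0.0005, 0, -0.0005, 0, 0, 0]

```text
t: 6.97
eef_pos: [0.5676, -0.3777, 0.0246]
ee_rot: [-3.136, 0.002, -2.962]
force: [0.4, 3.4, 6.8]
width: 0.0214
```

```bash
python3 -c "
from h import *
fix(target=[.570,-.3774,.028])"
```

```text
pos [ 0.5676 -0.3777  0.0246] rot [-3.1358e+00  1.8000e-03 -2.9622e+00] w 0.0214 F [0.36 3.38 6.82] t 6.9667
level turn [0.0054 0.0028 0.    ] shift [0.0024 0.0003 0.0034]
```

Emit:
apply_moves:
  increments: [0, 0, 0.03, 0.005, 0.003, 0, 0, 0, 0.035, 0, 0, 0, 0, 0.01, 0.035, 0, 0, 0, -0.0045, 0.028, 0.025, 0, 0, 0, -0.0045, 0.03, 0.02, 0, 0, 0, -0.005, 0.034, 0.015, 0, 0, 0, -0.005, 0.034, 0.0, 0, 0, 0, -0.005, 0.034, 0.0, 0, 0, 0, -0.005, 0.034, 0.0, 0, 0, 0, -0.005, 0.034, 0.0, 0, 0, 0, -0.005, 0.034, 0.0, 0, 0, 0, -0.005, 0.034, 0.0, 0, 0, 0, -0.005, 0.034, 0.0, 0, 0, 0, -0.005, 0.034, 0.0, 0, 0, 0, 0, 0, 0, 0, 0, 0, 0, 0, 0, 0, 0, 0]
  force: 20

```text
t: 8.3
eef_pos: [0.5027, 0.0119, 0.1883]
ee_rot: [3.135, -0.002, -2.967]
force: [-0.5, -0.1, -0.2]
width: 0.0201
```

```bash
python3 - <<'E'
from ell import *
st=arm.get_state(); im=shot('wrist','w5.png'); print(st['eef_pos'],st['ee_rot'])
for d in finder.landmark_of('wrist','small_canister')[:2]: print(np.round(d['point'],1),round(d['conf'],2),at('wrist',d['point'],0,st))
print(circle(im,st,(.52,-.1),.045,.08)); fix()
E
```

```text
[0.50269305 0.01186997 0.18827468] [ 3.13545016e+00 -2.23675793e-03 -2.96713561e+00]
[252.2  76.1] 0.67 [ 0.5206 -0.1012  0.    ]
[250.8 213.7] 0.67 [0.4907 0.0783 0.    ]
(array([ 0.52032742, -0.10030219,  0.04496822]), np.float64(0.0001551551581826919), array([252.76940874,  66.59010283]), array([ 206,   15,   95,  104, 7780], dtype=int32))
pos [0.503  0.0106 0.1882] rot [ 3.1355e+00 -2.3000e-03 -2.9692e+00] w 0.0204 F [-0.01  0.24  0.02] t 8.4
level turn [-0.0056 -0.0033  0.    ] shift None
```

View pics/w5.png

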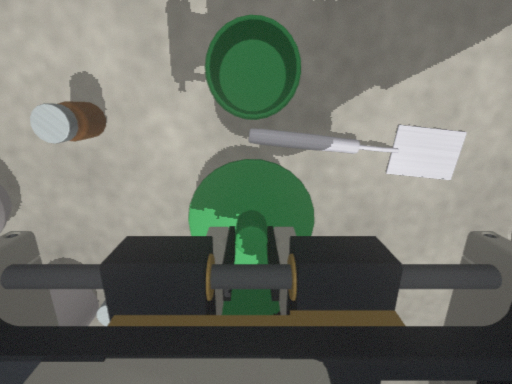

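The small canister is at (253,66), matching the earlier fit within 1 mm. The lid hangs level in the grip at (251,215). I'll check the lid's centre relative to the TCP from its visible arc.

```bash
python3 - <<'E'
from ell import *
im=cv2.imread('pics/w5.png')[:,:,::-1]; m=optics.camera_model('wrist')
T=np.array(m['T_tool_cam'])
g=green(np.ascontiguousarray(im)); g[:150]=0; g[228:]=0
ct=max(cv2.findContours(g,0,cv2.CHAIN_APPROX_NONE)[0],key=cv2.contourArea)
h=cv2.convexHull(ct)[:,0].astype(float); h=h[h[:,1]<222]
for zt in (.0116,.014):
    d=np.array([T[:3,:3]@[(u-m['cx'])/m['fx'],-(v-m['cy'])/m['fy'],-1] for u,v in h]); o=T[:3,3]
    P=(o+d*((zt-o[2])/d[:,2:]))[:,:2]
    f=least_squares(lambda v:np.hypot(*(P-v[:2]).T)-v[2],[0,0,.046]); f2=least_squares(lambda v:np.hypot(*(P-v[:2]).T)-.0465,[0,0])
    print(zt,len(h),f.x.round(4),np.std(f.fun),f2.x.round(4))
E
```

```text
0.0116 24 [ 0.0001 -0.0015  0.0455] 0.00010746095045199226 [ 0.0001 -0.0002]
0.014 24 [ 0.0001 -0.0004  0.0461] 0.00010885491397253722 [0.0001 0.0001]
```

The lid is centred on the TCP within 1 mm.

Emit:
apply_moves:
  increments: [0.0044, -0.0278, -0.008, -0.005, -0.003, 0, 0.0044, -0.0278, -0.008, 0, 0, 0, 0.0044, -0.0278, -0.008, 0, 0, 0, 0.0044, -0.0278, -0.008, 0, 0, 0, 0, 0, 0, 0, 0, 0]

```text
t: 8.82
eef_pos: [0.5214, -0.1087, 0.1553]
ee_rot: [3.141, 0.002, -2.971]
force: [-0.8, -0.0, -0.7]
width: 0.0203
```

```bash
python3 -c "
from h import *
fix(target=[.5205,-.1003,.0965])"
```

```text
pos [ 0.5214 -0.1087  0.1553] rot [ 3.1411e+00  1.6000e-03 -2.9705e+00] w 0.0203 F [-0.77 -0.02 -0.68] t 8.8167
level turn [-0.0007  0.0015 -0.    ] shift [-0.0009  0.0084 -0.0588]
```

Emit:
apply_moves:
  increments: [-0.001, 0.0085, -0.025, 0, 0.002, 0, 0, 0, -0.015, 0, 0, 0]

```text
t: 8.98
eef_pos: [0.522, -0.1054, 0.1164]
ee_rot: [-3.141, 0.004, -2.979]
force: [-0.4, 0.4, -2.9]
width: 0.0203
```

```bash
python3 -c "
from h import *
fix(target=[.5205,-.1003,.0965])"
```

```text
pos [ 0.522  -0.1054  0.1164] rot [-3.1414  0.0038 -2.9788] w 0.0203 F [-0.37  0.39 -2.91] t 8.9833
level turn [-0.0004  0.0038  0.    ] shift [-0.0015  0.0051 -0.0199]
```

Emit:
apply_moves:
  increments: [-0.0015, 0.0055, -0.005, 0, 0.004, 0, 0, 0, -0.006, 0, 0, 0]

```text
t: 9.15
eef_pos: [0.519, -0.1026, 0.1029]
ee_rot: [3.141, -0.004, -2.984]
force: [-0.3, -0.2, -0.5]
width: 0.0203
```

```bash
python3 -c "
from h import *
fix(target=[.5205,-.1003,.0965])"
```

```text
pos [ 0.519  -0.1026  0.1029] rot [ 3.1412 -0.0041 -2.984 ] w 0.0203 F [-0.29 -0.22 -0.52] t 9.15
level turn [ 0.0002 -0.0041  0.    ] shift [ 0.0015  0.0023 -0.0064]
```

Emit:
apply_moves:
  increments: [0.001, 0.0025, -0.005, 0, -0.004, 0, 0, 0, -0.003, 0, 0, 0]

```text
t: 9.32
eef_pos: [0.5202, -0.1009, 0.0958]
ee_rot: [-3.14, -0.0, -2.985]
force: [-11.3, 5.5, 34.5]
width: 0.0206
```

```bash
python3 -c "
from h import *
fix(target=[.5205,-.1003,.0965])"
```

```text
pos [ 0.5202 -0.1009  0.0958] rot [-3.1404e+00 -2.0000e-04 -2.9846e+00] w 0.0206 F [-11.32   5.53  34.49] t 9.3167
level turn [ 0.0012 -0.     -0.    ] shift [0.0003 0.0006 0.0007]
```

Emit:
apply_moves:
  increments: [0, 0, 0.002, 0, 0, 0, 0, 0, 0, 0, 0, 0, 0, 0, 0, 0, 0, 0, 0, 0, 0, 0, 0, 0]
  hand: 0.4

```text
t: 9.65
eef_pos: [0.5222, -0.1004, 0.1001]
ee_rot: [-3.14, 0.004, -2.983]
force: [0.0, 0.7, 0.1]
width: 0.0416
```

```bash
python3 -c "
from h import *
fix()"
```

```text
pos [ 0.5222 -0.1004  0.1001] rot [-3.1397  0.0044 -2.9832] w 0.0416 F [0.05 0.66 0.07] t 9.65
level turn [0.0012 0.0047 0.    ] shift None
```

Emit:
apply_moves:
  increments: [0, 0, 0.03, 0, 0.004, 0, 0, 0, 0.04, 0, 0, 0, -0.002, 0.02, 0.035, 0, 0, 0, -0.002, 0.028, 0.025, 0, 0, 0, -0.002, 0.033, 0.02, 0, 0, 0, -0.002, 0.033, 0.02, 0, 0, 0, -0.002, 0.033, 0.01, 0, 0, 0, -0.002, 0.033, 0.01, 0, 0, 0, -0.002, 0.033, 0, 0, 0, 0, 0, 0, 0, 0, 0, 0, 0, 0, 0, 0, 0, 0]
  hand: 0

```text
t: 10.57
eef_pos: [0.5037, 0.1225, 0.3008]
ee_rot: [3.137, 0.003, -2.986]
force: [0.8, 0.1, -0.2]
width: 0.0875
```

```bash
python3 - <<'E'
from ell import *
fix(); st=arm.get_state(); im=shot('wrist','w6.png')
for n,z in dict(big_canister=0,small_canister=0,small_lid_knob=.099).items():
    for d in finder.landmark_of('wrist',n)[:2]: print(n,np.round(d['point'],1),round(d['conf'],2),at('wrist',d['point'],z,st))
print(circle(im,st,(.5,.1),.065,.115));print(circle(im,st,(.52,-.1),.047,.083))
for y in (.09,-.09): print(y,proj('wrist',[.5,.105+y,.09],st))
cv2.imwrite('pics/w6c.png',cv2.resize(im[:230,150:360,::-1],None,fx=2.6,fy=2.6,interpolation=2))
E
```

```text
pos [0.5037 0.1225 0.3008] rot [ 3.1372  0.0032 -2.9863] w 0.0875 F [ 0.81  0.15 -0.22] t 10.5667
level turn [-0.0048  0.0025 -0.    ] shift None
big_canister [256.9 141.5] 0.7 [0.4977 0.101  0.    ]
(array([0.49710903, 0.10619298, 0.05919865]), np.float64(0.0002730689331612616), array([258.27339181, 154.78573749]), array([ 214,  111,   89,   89, 6156], dtype=int32))
(array([ 0.51870007, -0.08335047,  0.04101818]), np.float64(0.0012587407611688618), array([264.41574279,  14.7594235 ]), array([ 232,    0,   69,   37, 1804], dtype=int32))
0.09 [246.39496264 211.03302832]
-0.09 [266.89599096  85.27215053]
```

View pics/w6c.png

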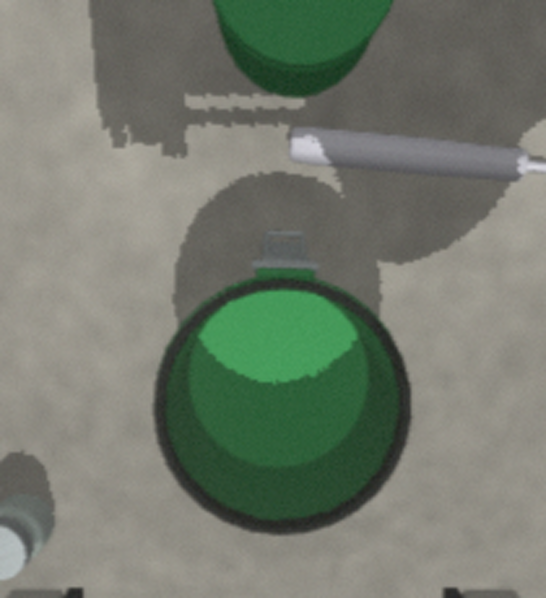

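The small lid sits on its canister at the top edge. The big canister mouth is at (259,156) and its visible clip is straight "up" at (260,102), tangent along the image x axis, so canister yaw ≈ 0.15. Next I go to the clip lid, turning toward its orientation.

Emit:
apply_moves:
  increments: [0.0126, 0.031, -0.01, 0, 0, -0.09, 0.0126, 0.031, -0.01, 0, 0, -0.09, 0.0126, 0.031, -0.01, 0, 0, -0.09, 0.0126, 0.031, -0.01, 0, 0, -0.09, 0.0126, 0.031, -0.01, 0, 0, -0.09, 0.0126, 0.031, -0.01, 0, 0, -0.09, 0.0126, 0.031, -0.01, 0, 0, -0.09, 0.0126, 0.031, -0.01, 0, 0, -0.09, 0.0126, 0.031, -0.01, 0, 0, -0.09, 0.0126, 0.031, -0.01, 0, 0, -0.09, 0, 0, 0, 0, 0, 0]

```text
t: 11.68
eef_pos: [0.6392, 0.4265, 0.1912]
ee_rot: [-3.139, 0.007, 2.325]
force: [-0.8, -0.8, -2.1]
width: 0.0875
```

```bash
python3 - <<'E'
from ell import *
fix(); st=arm.get_state(); im=shot('wrist','w7.png')
for d in finder.landmark_of('wrist','clip_lid_grip')[:3]: print(np.round(d['point'],1),round(d['conf'],2),at('wrist',d['point'],.03,st))
print(circle(im,st,(.574,.375),.066,.015))
E
```

```text
pos [0.6392 0.4265 0.1912] rot [-3.139   0.0074  2.3249] w 0.0875 F [-0.77 -0.8  -2.07] t 11.6833
level turn [0.0072 0.0032 0.    ] shift None
[261.1  98.7] 0.68 [0.5667 0.3732 0.03  ]
[375.7 228.6] 0.58 [0.5805 0.5995 0.03  ]
(array([0.56704371, 0.37602814, 0.06511581]), np.float64(0.005024436923135382), array([262.27580304,  97.14479911]), array([ 209,   30,  107,  134, 9931], dtype=int32))
```

View pics/w7.png

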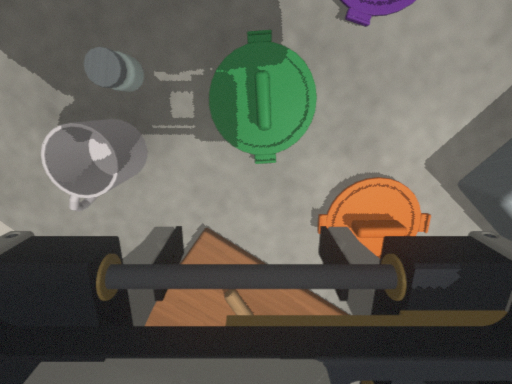

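The green lid is at (262,98) with its bar upright in the image and its ears at (260,36) and (265,159). Orange is at (376,215) and purple at the top edge.

```bash
python3 - <<'E'
from ell import *
im=np.ascontiguousarray(cv2.imread('pics/w7.png')[:,:,::-1])
st=dict(eef_pos=[.6392,.4265,.1912],ee_rot=[-3.139,.0074,2.3249])
g=green(im); n,l,s,c=cv2.connectedComponentsWithStats(g); k=l[97,240]
ys,xs=np.where(l==k)
P=np.array([at('wrist',(x,y),.014,st)[:2] for x,y in zip(xs,ys)]); 
ct=np.array([.567,.375])
for _ in range(6):
    hull=cv2.convexHull(P.astype('f4'))[:,0]; hd=P-ct; r=np.hypot(*hd.T); a=np.arctan2(hd[:,1],hd[:,0])
    # disc edge: per angle max radius
    b=np.round(a/0.05).astype(int); e=[P[b==i][np.argmax(r[b==i])] for i in np.unique(b)]; e=np.array(e); re=np.hypot(*(e-ct).T); e=e[re<.069]
    f=least_squares(lambda v:np.hypot(*(e-v[:2]).T)-v[2],[*ct,.066],loss='soft_l1',f_scale=.001); ct=f.x[:2]
print('centre',f.x, len(e))
ear=hd[r>.0695]; up=ear[ear@[.69,.73]<0].mean(0); dn=ear[ear@[.69,.73]>0].mean(0); print(up,dn)
d=dn-up; lidyaw=np.arctan2(d[1],d[0])-np.pi/2; print('lid yaw',lidyaw,'tool',lidyaw-np.pi+2*np.pi, 'mid',ct+(up+dn)/2)
E
```

```text
Traceback (most recent call last):
  File "h.py", line 12, in at
    m,C=cam(name,st); d=C[:3,:3]@np.array([(uv[0]-m['cx'])/m['fx'],-(uv[1]-m['cy'])/m['fy'],-1])
        ~~~^^^^^^^^^
  File "h.py", line 5, in cam
    m=optics.camera_model(name)
ValueError: time passes only in moves, steps and waits
```

```bash
sed -i 's/^def cam(/import functools\ncmod=functools.lru_cache(optics.camera_model)\ndef cam(/; s/m=optics.camera_model(name)/m=cmod(name)/' h.py; cat > lid.py <<'E'
from ell import *
def lid(im,st,seed,z=.014,c0=(.567,.375)):
    g=green(im); n,l,s,c=cv2.connectedComponentsWithStats(g); k=l[seed[1],seed[0]]
    ys,xs=np.where(l==k)
    P=np.array([at('wrist',(x,y),z,st)[:2] for x,y in zip(xs,ys)]); ct=np.array(c0)
    for _ in range(6):
        hd=P-ct; r=np.hypot(*hd.T); b=np.round(np.arctan2(hd[:,1],hd[:,0])/0.05).astype(int)
        e=np.array([P[b==i][np.argmax(r[b==i])] for i in np.unique(b)]); re=np.hypot(*(e-ct).T); e=e[re<.069]
        f=least_squares(lambda v:np.hypot(*(e-v[:2]).T)-v[2],[*ct,.066],loss='soft_l1',f_scale=.001); ct=f.x[:2]
    ear=hd[r>.0695]; m=ear@[.69,.73]<0; up=ear[m].mean(0); dn=ear[~m].mean(0); d=dn-up
    ly=np.arctan2(d[1],d[0])-np.pi/2; print('centre',f.x,len(e),'ears mid',ct+(up+dn)/2,'lid yaw',ly,'tool yaw',ly+np.pi)
E
python3 - <<'E'
from lid import *
im=np.ascontiguousarray(cv2.imread('pics/w7.png')[:,:,::-1])
lid(im,dict(eef_pos=[.6392,.4265,.1912],ee_rot=[-3.139,.0074,2.3249]),(240,97))
E
```

```text
centre [0.56718749 0.37613658 0.06485715] 111 ears mid [0.56698298 0.37636989] lid yaw -0.7497011561227773 tool yaw 2.391891497467016
```

Emit:
apply_moves:
  increments: [-0.018, -0.0127, -0.0175, 0.007, 0.003, 0.02, -0.018, -0.0127, -0.0175, 0, 0, 0.02, -0.018, -0.0127, -0.0175, 0, 0, 0.02, -0.018, -0.0127, -0.0175, 0, 0, 0.02, 0, 0, 0, 0, 0, 0]

```text
t: 12.2
eef_pos: [0.5668, 0.3622, 0.124]
ee_rot: [3.137, 0.001, 2.411]
force: [-1.3, -1.1, -0.9]
width: 0.0876
```

```bash
python3 - <<'E'
from lid import *
fix(yaw=2.392,target=[.567,.376,.038]); st=arm.get_state(); im=shot('wrist','w8.png')
for d in finder.landmark_of('wrist','clip_lid_grip')[:1]: print(np.round(d['point'],1),round(d['conf'],2),at('wrist',d['point'],.03,st))
u=proj('wrist',[.567,.376,.015],st); print(u)
try: lid(im,st,(int(u[0])-30,int(u[1])-8))
except Exception as e: print(e)
E
```

```text
pos [0.5668 0.3622 0.124 ] rot [3.1367e+00 1.5000e-03 2.4111e+00] w 0.0876 F [-1.28 -1.08 -0.85] t 12.2
level turn [-0.0026  0.0043 -0.0191] shift [ 0.0002  0.0138 -0.086 ]
[423.8  37.8] 0.87 [0.3633 0.3602 0.03  ]
[259.21424793 193.46109207]
centre [0.56719094 0.37603792 0.06511894] 111 ears mid [0.56740727 0.37678169] lid yaw -0.7510610900547738 tool yaw 2.3905315635350193
```

View pics/w8.png

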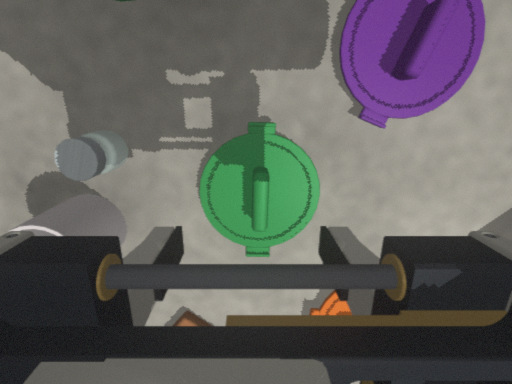

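The second measurement agrees within 0.5 mm. The lid is at (259,190), the bar lies between the fingers, and its look-alikes are clear. Descending.

Emit:
apply_moves:
  increments: [0, 0.014, -0.025, -0.0026, 0.0043, -0.019, 0, 0, -0.025, 0, 0, 0, 0, 0, -0.012, 0, 0, 0]

```text
t: 12.55
eef_pos: [0.5778, 0.3817, 0.0745]
ee_rot: [3.118, 0.004, 2.39]
force: [-0.3, -0.1, -0.5]
width: 0.0877
```

```bash
python3 -c "
from h import *
fix(yaw=2.391,target=[.567,.376,.029])"
```

```text
pos [0.5778 0.3817 0.0745] rot [3.1181 0.004  2.3899] w 0.0877 F [-0.33 -0.11 -0.53] t 12.55
level turn [-0.0144  0.019   0.0011] shift [-0.0108 -0.0057 -0.0455]
```

Emit:
apply_moves:
  increments: [-0.011, -0.006, -0.018, -0.0144, 0.019, 0, -0.003, -0.002, -0.015, -0.005, 0.006, 0]

```text
t: 12.72
eef_pos: [0.5657, 0.374, 0.0424]
ee_rot: [-3.137, -0.001, 2.389]
force: [-0.8, -1.0, -0.9]
width: 0.0875
```

```bash
python3 -c "
from h import *
fix(yaw=2.391,target=[.567,.376,.029])"
```

```text
pos [0.5657 0.374  0.0424] rot [-3.1367e+00 -7.0000e-04  2.3895e+00] w 0.0875 F [-0.84 -0.98 -0.92] t 12.7167
level turn [ 0.0031 -0.0038  0.0015] shift [ 0.0013  0.002  -0.0134]
```

Emit:
apply_moves:
  increments: [0.001, 0.001, -0.009, 0.002, -0.003, 0, 0, 0, -0.0035, 0, 0, 0]

```text
t: 12.88
eef_pos: [0.5659, 0.3737, 0.0268]
ee_rot: [-3.137, -0.0, 2.389]
force: [-0.4, 0.1, -0.2]
width: 0.0876
```

```bash
python3 -c "
from h import *
fix(yaw=2.391,target=[.567,.376,.029])"
```

```text
pos [0.5659 0.3737 0.0268] rot [-3.1366 -0.      2.389 ] w 0.0876 F [-0.36  0.08 -0.2 ] t 12.8833
level turn [ 0.0037 -0.0034  0.002 ] shift [0.0011 0.0023 0.0022]
```

Emit:
apply_moves:
  increments: [0.001, 0.002, 0.001, 0.003, -0.003, 0, -0.0003, -0.0002, -0.0004, 0, 0, 0, -0.0003, -0.0002, -0.0004, 0, 0, 0, -0.0003, -0.0002, -0.0004, 0, 0, 0, -0.0003, -0.0002, -0.0004, 0, 0, 0, -0.0003, -0.0002, -0.0004, 0, 0, 0]
  hand: 1
  force: 15

```text
t: 13.38
eef_pos: [0.5668, 0.3758, 0.0273]
ee_rot: [3.139, 0.001, 2.39]
force: [0.6, 0.0, 0.2]
width: 0.0533
```

```bash
python3 -c "
from h import *
fix(yaw=2.391,target=[.567,.376,.029])"
```

```text
pos [0.5668 0.3758 0.0273] rot [3.1394e+00 9.0000e-04 2.3898e+00] w 0.0533 F [0.64 0.02 0.16] t 13.3833
level turn [-0.001   0.0021  0.0012] shift [0.0002 0.0002 0.0017]
```

Emit:
apply_moves:
  increments: [0, 0, 0.001, 0, 0.002, 0, -0.0002, -0.0002, -0.0004, 0, 0, 0, -0.0002, -0.0002, -0.0004, 0, 0, 0, -0.0002, -0.0002, -0.0004, 0, 0, 0, -0.0002, -0.0002, -0.0004, 0, 0, 0, -0.0002, -0.0002, -0.0004, 0, 0, 0, -0.0002, -0.0002, -0.0004, 0, 0, 0]

```text
t: 13.97
eef_pos: [0.5663, 0.3754, 0.0278]
ee_rot: [3.138, -0.001, 2.39]
force: [-1.3, 0.5, 4.1]
width: 0.0156
```

Emit:
apply_moves:
  increments: [0, 0, 0, 0, 0, 0, 0, 0, 0, 0, 0, 0, 0, 0, 0, 0, 0, 0]
  force: 45

```text
t: 14.22
eef_pos: [0.5663, 0.3754, 0.0278]
ee_rot: [3.138, -0.0, 2.39]
force: [0.1, 0.6, 1.1]
width: 0.0148
```

```bash
python3 -c "
from h import *
fix(yaw=2.391,target=[.567,.376,.029])"
```

```text
pos [0.5663 0.3754 0.0278] rot [ 3.1375e+00 -5.0000e-04  2.3904e+00] w 0.0148 F [0.09 0.55 1.14] t 14.2167
level turn [-0.0033  0.0024  0.0006] shift [0.0007 0.0006 0.0012]
```

The grip is solid. I'll lift, turn to the canister's yaw and look once more on the way.

Emit:
apply_moves:
  increments: [0, 0, 0.03, -0.003, 0.002, 0, 0, 0, 0.036, 0, 0, 0, -0.0086, -0.0156, 0.0215, 0, 0, 0.11, -0.0086, -0.0156, 0.0215, 0, 0, 0.11, -0.0086, -0.0156, 0.0215, 0, 0, 0.11, -0.0086, -0.0156, 0.0215, 0, 0, 0.11, -0.0086, -0.0156, 0.0215, 0, 0, 0.11, -0.0086, -0.0156, 0.0215, 0, 0, 0.11, -0.0086, -0.0156, 0.0215, 0, 0, 0.11, -0.0086, -0.0156, 0.0215, 0, 0, 0.11, 0, 0, 0, 0, 0, 0, 0, 0, 0, 0, 0, 0]

```text
t: 15.22
eef_pos: [0.4878, 0.2401, 0.2667]
ee_rot: [-3.125, -0.001, -2.972]
force: [-0.5, -0.2, -1.2]
width: 0.0146
```

```bash
python3 - <<'E'
from lid import *
fix(yaw=-2.99,target=[.4975,.105,.16]); st=arm.get_state(); im=shot('wrist','w9.png')
for d in finder.landmark_of('wrist','big_canister')[:2]: print(np.round(d['point'],1),round(d['conf'],2),at('wrist',d['point'],0,st))
print(circle(im,st,(.4975,.105),.06,.115))
E
```

```text
pos [0.4878 0.2401 0.2667] rot [-3.1254e+00 -8.0000e-04 -2.9719e+00] w 0.0146 F [-0.54 -0.19 -1.21] t 15.2167
level turn [ 0.0161  0.0018 -0.0181] shift [ 0.0097 -0.1351 -0.1067]
[257.3  71.1] 0.94 [0.5009 0.1061 0.    ]
(array([0.4970714 , 0.10713709, 0.05960785]), np.float64(0.0002906876393205103), array([262.9368875 ,  55.90288122]), array([  209,     0,   109,   116, 10204], dtype=int32))
```

View pics/w9.png

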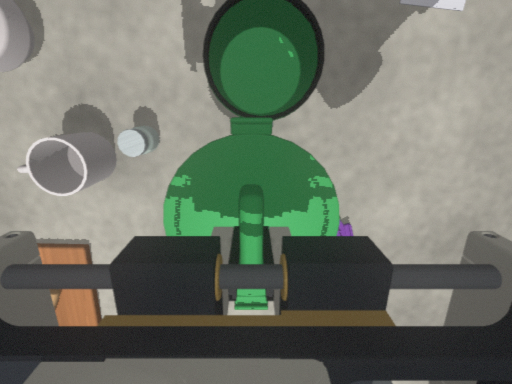

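The canister is at (263,56), again consistent with (0.497, 0.1066). The lid hangs level with its ear at (251,126) facing the canister's clip.

Emit:
apply_moves:
  increments: [0.0019, -0.0267, -0.016, 0.016, 0.002, -0.028, 0.0019, -0.0267, -0.016, 0, 0, 0, 0.0019, -0.0267, -0.016, 0, 0, 0, 0.0019, -0.0267, -0.016, 0, 0, 0, 0.0019, -0.0267, -0.016, 0, 0, 0, 0, 0, 0, 0, 0, 0]

```text
t: 15.82
eef_pos: [0.4959, 0.1055, 0.1748]
ee_rot: [-3.139, -0.011, -3.006]
force: [-0.5, 0.0, -1.6]
width: 0.0145
```

```bash
python3 -c "
from h import *
fix(yaw=-3.0,target=[.497,.1066,.155])"
```

```text
pos [0.4959 0.1055 0.1748] rot [-3.1388 -0.0111 -3.0058] w 0.0145 F [-0.51  0.03 -1.61] t 15.8167
level turn [ 0.0043 -0.0106  0.0058] shift [ 0.0011  0.0011 -0.0198]
```

Emit:
apply_moves:
  increments: [0.001, 0.001, -0.01, 0.004, -0.011, 0.006, 0, 0, -0.007, 0, 0, 0, 0, 0, -0.002, 0, 0, 0]

```text
t: 16.07
eef_pos: [0.496, 0.1046, 0.1505]
ee_rot: [-3.138, -0.007, -3.007]
force: [0.2, 0.5, -1.3]
width: 0.0146
```

```bash
python3 -c "
from h import *
fix(yaw=-3.0,target=[.497,.1066,.145])"
```

```text
pos [0.496  0.1046 0.1505] rot [-3.138  -0.007  -3.0065] w 0.0146 F [ 0.16  0.5  -1.29] t 16.0667
level turn [ 0.0045 -0.0064  0.0065] shift [ 0.001   0.002  -0.0055]
```

Emit:
apply_moves:
  increments: [0.001, 0.002, -0.004, 0.0045, -0.0065, 0.006, 0, 0.0005, -0.003, 0, 0, 0]

```text
t: 16.23
eef_pos: [0.4971, 0.1079, 0.1419]
ee_rot: [-3.141, -0.002, -3.0]
force: [-1.3, -1.5, 0.9]
width: 0.0147
```

```bash
python3 -c "
from h import *
fix(yaw=-3.0,target=[.497,.1066,.1378])"
```

```text
pos [0.4971 0.1079 0.1419] rot [-3.1407e+00 -1.8000e-03 -3.0004e+00] w 0.0147 F [-1.28 -1.53  0.92] t 16.2333
level turn [ 0.0011 -0.0017  0.0004] shift [-0.0001 -0.0013 -0.0041]
```

Contact is at the expected height, with about 2 N. Easing down.

Emit:
apply_moves:
  increments: [0, -0.001, -0.0015, 0.001, -0.002, 0, 0, 0, -0.001, 0, 0, 0]

```text
t: 16.4
eef_pos: [0.4973, 0.108, 0.1395]
ee_rot: [-3.141, 0.0, -2.999]
force: [-4.3, -1.5, 8.7]
width: 0.015
```

Emit:
apply_moves:
  increments: [0, 0, -0.001, 0, 0, 0]

```text
t: 16.48
eef_pos: [0.4973, 0.1079, 0.1393]
ee_rot: [-3.14, 0.0, -2.998]
force: [-3.9, -1.9, 8.7]
width: 0.0145
```

```bash
python3 -c "
from h import *
fix(yaw=-3.0,target=[.497,.1066,.1378])"
```

```text
pos [0.4973 0.1079 0.1393] rot [-3.1405e+00  1.0000e-04 -2.9983e+00] w 0.0145 F [-3.9  -1.94  8.74] t 16.4833
level turn [ 0.0011  0.0003 -0.0017] shift [-0.0003 -0.0013 -0.0015]
```

Emit:
apply_moves:
  increments: [0, 0, -0.0015, 0, 0, 0, 0, 0, -0.001, 0, 0, 0]

```text
t: 16.65
eef_pos: [0.4973, 0.1079, 0.139]
ee_rot: [-3.14, 0.001, -2.997]
force: [-4.2, -0.9, 9.3]
width: 0.0146
```

Emit:
apply_moves:
  increments: [0, 0, -0.0008, 0, 0, 0, 0, 0, -0.0008, 0, 0, 0]

```text
t: 16.82
eef_pos: [0.4973, 0.1079, 0.1397]
ee_rot: [-3.139, 0.002, -2.996]
force: [-4.7, -0.9, 6.0]
width: 0.0149
```

Emit:
apply_moves:
  increments: [0, 0, -0.0008, 0, 0, 0, 0, 0, -0.0008, 0, 0, 0]

```text
t: 16.98
eef_pos: [0.4973, 0.1079, 0.1403]
ee_rot: [-3.139, 0.003, -2.995]
force: [-2.6, -1.1, 4.6]
width: 0.0146
```

Emit:
apply_moves:
  increments: [0, 0, -0.002, 0, 0, 0, 0, 0, -0.002, 0, 0, 0, 0, 0, -0.002, 0, 0, 0]

```text
t: 17.23
eef_pos: [0.4974, 0.1079, 0.138]
ee_rot: [-3.138, 0.006, -2.994]
force: [-5.8, -1.6, 11.3]
width: 0.015
```

Emit:
apply_moves:
  increments: [0, 0, -0.002, 0, -0.002, 0, 0, 0, -0.002, 0, 0, 0, 0, 0, -0.002, 0, 0, 0]

```text
t: 17.48
eef_pos: [0.4976, 0.1079, 0.137]
ee_rot: [-3.137, 0.01, -2.992]
force: [-7.5, -1.0, 14.8]
width: 0.0145
```

Emit:
apply_moves:
  increments: [-0.001, 0, -0.0015, 0.003, 0.01, 0, -0.0005, 0, -0.0017, 0, 0.001, 0]

```text
t: 17.65
eef_pos: [0.4974, 0.108, 0.1379]
ee_rot: [-3.141, 0.004, -2.99]
force: [-4.8, -2.4, 12.3]
width: 0.0148
```

```bash
python3 -c "
from h import *
fix(yaw=-3.0,target=[.497,.1066,.1378]);print(arm.get_state()['moment'])"
```

```text
pos [0.4974 0.108  0.1379] rot [-3.1409  0.0042 -2.9896] w 0.0148 F [-4.77 -2.45 12.28] t 17.65
level turn [ 0.0001  0.0043 -0.0104] shift [-0.0004 -0.0014 -0.0001]
[-0.79199077  1.92645988 -0.06974721]
```

Emit:
apply_moves:
  increments: [-0.0007, 0, -0.0018, 0.0003, 0.003, -0.002, -0.0007, 0, -0.0018, 0.0003, 0.002, -0.001, -0.0007, 0, -0.0018, 0.0003, 0.002, -0.001, -0.0007, 0, -0.0018, 0.0003, 0.002, -0.001]

```text
t: 17.98
eef_pos: [0.4973, 0.108, 0.1383]
ee_rot: [3.141, 0.004, -2.992]
force: [-3.2, -1.4, 11.1]
width: 0.0147
```

Emit:
apply_moves:
  increments: [-0.0007, 0, -0.0018, 0.0003, 0.002, -0.001, -0.0007, 0, -0.0018, 0.0003, 0.002, -0.001, -0.0007, 0, -0.0018, 0.0003, 0.002, -0.001, -0.0007, 0, -0.0018, 0.0003, 0.002, -0.001]

```text
t: 18.32
eef_pos: [0.4973, 0.108, 0.1384]
ee_rot: [3.14, 0.004, -2.993]
force: [-2.9, -1.6, 10.7]
width: 0.0144
```

Emit:
apply_moves:
  increments: [-0.0007, 0, -0.0021, 0, 0.002, -0.001, -0.0007, 0, -0.0021, 0, 0.002, -0.001, -0.0007, 0, -0.0021, 0, 0.002, -0.001, -0.0007, 0, -0.0021, 0, 0.002, -0.001, -0.0007, 0, -0.0021, 0, 0.002, -0.001, -0.0007, 0, -0.0021, 0, 0.002, -0.001]

```text
t: 18.82
eef_pos: [0.4973, 0.108, 0.1375]
ee_rot: [3.14, 0.005, -2.994]
force: [-5.5, -2.3, 13.0]
width: 0.0144
```

Emit:
apply_moves:
  increments: [-0.0007, 0, -0.0021, 0, 0.002, -0.001, -0.0007, 0, -0.0021, 0, 0.002, -0.001, -0.0007, 0, -0.0021, 0, 0.002, -0.001, -0.0007, 0, -0.0021, 0, 0.002, -0.001, -0.0007, 0, -0.0021, 0, 0.002, -0.001, -0.0007, 0, -0.0021, 0, 0.002, -0.001]

```text
t: 19.32
eef_pos: [0.4974, 0.108, 0.1374]
ee_rot: [3.14, 0.006, -2.995]
force: [-4.4, -2.4, 12.6]
width: 0.0147
```

Emit:
apply_moves:
  increments: [-0.0007, 0, -0.0021, 0, 0.002, -0.001, -0.0007, 0, -0.0021, 0, 0.002, -0.001, -0.0007, 0, -0.0021, 0, 0.002, -0.001, -0.0007, 0, -0.0021, 0, 0.002, -0.001, -0.0007, 0, -0.0021, 0, 0.002, -0.001, -0.0007, 0, -0.0021, 0, 0.002, -0.001]

```text
t: 19.82
eef_pos: [0.4973, 0.108, 0.1374]
ee_rot: [3.141, 0.007, -2.996]
force: [-5.0, -2.9, 12.7]
width: 0.0147
```

Steady at about 14 N (F_z + lid weight; 5.4 mm squeeze). Holding on, with camera checks during the hold.

Emit:
apply_moves:
  increments: [-0.0007, 0, -0.0021, 0, 0.003, -0.001, -0.0007, 0, -0.0021, 0, 0.003, -0.001, -0.0007, 0, -0.0021, 0, 0.003, -0.001, -0.0007, 0, -0.0021, 0, 0.003, -0.001, -0.0007, 0, -0.0021, 0, 0.003, -0.001, -0.0007, 0, -0.0021, 0, 0.003, -0.001, -0.0007, 0, -0.0021, 0, 0.003, -0.001, -0.0007, 0, -0.0021, 0, 0.003, -0.001, -0.0007, 0, -0.0021, 0, 0.003, -0.001, -0.0007, 0, -0.0021, 0, 0.003, -0.001]

```text
t: 20.65
eef_pos: [0.4973, 0.108, 0.1374]
ee_rot: [3.14, -0.001, -2.997]
force: [-5.3, -2.2, 12.1]
width: 0.0144
```

Emit:
apply_moves:
  increments: [-0.0007, 0, -0.0021, 0, 0.003, -0.001, -0.0007, 0, -0.0021, 0, 0.003, -0.001, -0.0007, 0, -0.0021, 0, 0.003, -0.001, -0.0007, 0, -0.0021, 0, 0.003, -0.001, -0.0007, 0, -0.0021, 0, 0.003, -0.001, -0.0007, 0, -0.0021, 0, 0.003, -0.001, -0.0007, 0, -0.0021, 0, 0.003, -0.001, -0.0007, 0, -0.0021, 0, 0.003, -0.001, -0.0007, 0, -0.0021, 0, 0.003, -0.001, -0.0007, 0, -0.0021, 0, 0.003, -0.001]

```text
t: 21.48
eef_pos: [0.4971, 0.108, 0.1374]
ee_rot: [3.139, -0.009, -2.998]
force: [-4.3, -2.7, 12.4]
width: 0.0146
```

Emit:
apply_moves:
  increments: [-0.0007, 0, -0.0021, 0, 0.003, -0.001, -0.0007, 0, -0.0021, 0, 0.003, -0.001, -0.0007, 0, -0.0021, 0, 0.003, -0.001, -0.0007, 0, -0.0021, 0, 0.003, -0.001, -0.0007, 0, -0.0021, 0, 0.003, -0.001, -0.0007, 0, -0.0021, 0, 0.003, -0.001, -0.0007, 0, -0.0021, 0, 0.003, -0.001, -0.0007, 0, -0.0021, 0, 0.003, -0.001, -0.0007, 0, -0.0021, 0, 0.003, -0.001, -0.0007, 0, -0.0021, 0, 0.003, -0.001]

```text
t: 22.32
eef_pos: [0.4971, 0.108, 0.1375]
ee_rot: [3.138, -0.017, -2.998]
force: [-4.3, -2.5, 14.0]
width: 0.0149
```

```bash
python3 - <<'E'
from h import *
fix(yaw=-3.0); im=shot('wrist','w10.png'); t=shot('scene','s1.png'); t2=shot('top','t1.png')
for c in('wrist','top','scene'):
    for n,z in dict(small_lid_knob=.099,small_canister=0,spatula=0).items():
        for d in finder.landmark_of(c,n)[:1]: print(c,n,round(d['conf'],2),at(c,d['point'],z))
fix(yaw=-3.0)
a=np.hstack([im[:300,120:400],t[110:310,60:340][:300]]) if 0 else None
p=cv2.resize(im[:250,100:420],(400,312)); q=cv2.resize(t[130:286,80:360],(400,223)); q=np.vstack([q,np.zeros((89,400,3),'u1')])
cv2.imwrite('pics/end.png',np.hstack([p,q])[:,:,::-1])
E
```

```text
pos [0.4971 0.108  0.1375] rot [ 3.1382 -0.0174 -2.9981] w 0.0149 F [-4.27 -2.53 13.97] t 22.3167
level turn [-0.0009 -0.0177 -0.0018] shift None
wrist small_lid_knob 0.45 [0.6118 0.167  0.099 ]
wrist spatula 0.97 [ 0.3737 -0.04    0.    ]
top small_lid_knob 0.92 [ 0.5168 -0.1029  0.099 ]
top small_canister 0.48 [ 0.5078 -0.0913  0.    ]
top spatula 0.61 [ 0.3848 -0.05    0.    ]
scene small_lid_knob 0.63 [ 0.546 -0.105  0.099]
scene small_canister 0.58 [ 0.5371 -0.1019  0.    ]
scene spatula 0.79 [ 0.3743 -0.036   0.    ]
pos [0.497  0.108  0.1375] rot [ 3.1382 -0.0174 -2.9981] w 0.0146 F [-4.56 -1.65 12.35] t 22.9167
level turn [-0.0009 -0.0177 -0.0018] shift None
```

View pics/end.png

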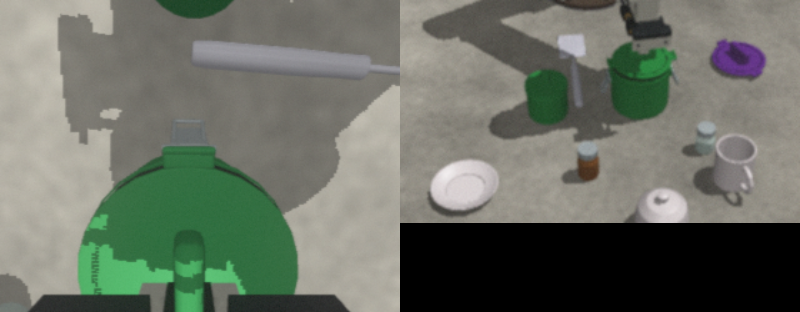

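The left panel shows the ear (189,156) directly over the clip (189,130). The right panel shows both lids on and the bystanders in place. I'll level slightly while holding, and check the small lid closely.

Emit:
apply_moves:
  increments: [-0.0007, 0, -0.0021, 0, -0.002, 0, -0.0007, 0, -0.0021, 0, -0.002, 0, -0.0007, 0, -0.0021, 0, -0.002, 0, -0.0007, 0, -0.0021, 0, 0, 0]

```text
t: 23.25
eef_pos: [0.4972, 0.108, 0.1374]
ee_rot: [3.141, -0.002, -2.994]
force: [-5.0, -2.3, 13.1]
width: 0.0146
```

```bash
python3 - <<'E'
from h import *
s=cv2.imread('pics/s1.png')[165:225,150:290]; t=cv2.imread('pics/t1.png')[160:240,230:350]
cv2.imwrite('pics/end2.png',np.hstack([cv2.resize(s,(400,171),interpolation=2)[:171],cv2.resize(t,(256,171),interpolation=2)]))
fix(yaw=-3.0)
E
```

```text
pos [0.4972 0.108  0.1374] rot [ 3.1406e+00 -2.1000e-03 -2.9945e+00] w 0.0146 F [-5.   -2.32 13.05] t 23.25
level turn [-0.0007 -0.0022 -0.0055] shift None
```

View pics/end2.png

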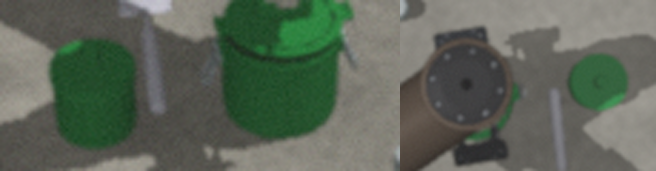

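The small lid is seated and level (left panel, 90,50; right panel, 600,80). The big lid is square with its ears over the clips. Pushing at about 14 N; handing in.

```bash
python3 -c "
from h import *
print(arm.job_done()); fix(yaw=-3.0)"
```

```text
the job is handed in; nothing more can be done
None
the job is handed in; nothing more can be done
```

Both lids are on, and I handed the job in at about 23 s with the arm still pressing the big lid down. No verdict is reported, so these are my own last readings.

- **Small lid:** I set it straight down until it met the canister at its home height, then released it. The peak wrist force there was 34 N. It looks level and seated from above and from the scene camera.
- **Big lid:** It is square on its canister, with the visible ear directly over its clip in the last wrist picture. The wrist read 13 N upward, about 14 N with the lid's weight. The lid sits about 5.4 mm into the seal, which would be about 15 N at its stiffness. It was pressed without a break for about 6 s. The tool was level within 0.2° and about 1.5 mm from the measured canister centre.
- **What was off:**
  - The tool briefly tilted to 1° during the push, and I levelled it again.
  - A sideways force of about 5 N stayed on the tool.
  - The networks' last positions for the small lid and canister differed by 1 to 3 cm between cameras, so I relied on the circle fits (1 mm agreement) and the pictures.
- **Other things:** Those in the last pictures look unmoved, but I did not measure them all again.

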